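Get the dice cup out from behind the bar bottles

TASK

Clear the green, yellow and blue bottles off their coasters onto the black bar mat, then fetch the dice cup from behind where they stood and stand it inside the white ring in the middle of the dice tray. Only when the cup is there, put every bottle back, wholly on the coaster of its own colour. Keep bottles and cup upright, set them down without banging, and leave the wine glass where it stands.

Things in the scene. Friction and masses are not known exactly. Their poses are not given: they have to be found in the camera images.
- bottle_green: green syrup bottle, loose, about 350 g: straight round body 56 mm in diameter from the foot up to 100 mm, then a shoulder, neck and green cap (28 mm wide), 145 mm tall in all, with a white label band round the body. Origin at the centre of its underside, z up; yaw means nothing. It starts on the coaster of its own colour.
- bottle_yellow: yellow syrup bottle, loose, about 350 g: straight round body 56 mm in diameter from the foot up to 100 mm, then a shoulder, neck and yellow cap (28 mm wide), 145 mm tall in all, with a white label band round the body. Origin at the centre of its underside, z up; yaw means nothing. It starts on the coaster of its own colour.
- bottle_blue: blue syrup bottle, loose, about 350 g: straight round body 56 mm in diameter from the foot up to 100 mm, then a shoulder, neck and blue cap (28 mm wide), 145 mm tall in all, with a white label band round the body. Origin at the centre of its underside, z up; yaw means nothing. It starts on the coaster of its own colour.
- coaster_green: green round coaster, fixed, 86 mm in diameter and 4 mm thick, on a light round wooden board 300 mm in diameter and 15 mm thick that lies on the bar top (so the coaster's top is 19 mm above the bar top). Origin at the centre of the coaster's underside, z up.
- coaster_yellow: yellow round coaster, fixed, 86 mm in diameter and 4 mm thick, on a light round wooden board 300 mm in diameter and 15 mm thick that lies on the bar top (so the coaster's top is 19 mm above the bar top). Origin at the centre of the coaster's underside, z up.
- coaster_blue: blue round coaster, fixed, 86 mm in diameter and 4 mm thick, on a light round wooden board 300 mm in diameter and 15 mm thick that lies on the bar top (so the coaster's top is 19 mm above the bar top). Origin at the centre of the coaster's underside, z up.
- dice_cup: brown leather dice cup, empty and open at the top, loose, about 120 g: 58 mm in diameter at the foot, 60 mm at the rim, 75 mm tall, wall 4 mm, a thin brass band below the rim. It starts upright on the bare wood of the round board, close behind the three bottles as seen from the robot, its foot 15 mm above the bar top. Origin at the centre of its underside, z up.
- bar_mat: black rubber bar mat, fixed, flat, 220 x 220 mm, 6 mm thick, empty at the start. Origin at the centre of its underside, 6 mm below its top; x and y along its edges.
- dice_tray: square dice tray, fixed, light wood frame and red floor, 220 x 220 mm outside, walls 9 mm thick and 28 mm high, floor surface 9 mm above the origin. A thin white ring, 90 mm in outer diameter, is printed on the middle of its floor; two loose dice (16 mm) lie in two of its corners, some 105 mm from the middle. Origin at the centre of its underside; x and y along its edges.
- wine_glass: clear stemmed wine glass, loose, 150 mm tall, 64 mm across foot and bowl, standing on the bar top behind the mat or the tray; not part of the job, leave it standing where it is. Origin at the centre of its foot.

How it is judged:
By the outcome, as a careful person would: the job done as asked, in the order asked, and still so for the second after the job is handed in, with the robot touching nothing.
It also fails if it takes over 144 s, if anything falls off the work surface, if the arm or the gripper's body presses on something with over 40 N, if the wrist force passes 120 N, or if a joint passes its speed limit or range.

ROBOT

A 6-joint arm with a two-finger parallel gripper is mounted at the origin on the work surface. World frame = base frame: x ahead of the robot, y to its left, z up, the work surface at z = 0. Lengths are in mm, angles in rad, forces in N, time in s.
With the tool pointing down it reaches from about 275 to 750 mm from the base axis. Payload 10.2 kg.
Tool frame: the origin (TCP) lies between the finger pads; the fingertips stand 14 mm ahead of it and the grasp point (between the pads) lies 5 mm behind it (tip_reach is the distance from the TCP to the fingertips, in mm); z points along the fingers, y is the line along which they close (so a half turn about z gives the same grasp; the last joint's range is limited). The gripper opens to 85 mm and grips with 20 to 120 N. Pads are 22 mm wide; open, the fingers measure 114 mm over their backs; the gripper's body (76 mm by 85 mm) begins 54 mm behind the grasp point. The pads swing forward as they close: fully open they stand 13 mm farther back than shut.
Start: joints at [1.025, 0.313, 1.498, -0, 1.331, -0.223], TCP at [166.555, 497.886, 245.294] pointing down, gripper open.
Joint ranges: [-2.94, 2.94], [-0.97, 2.17], [0.19, 2.56], [-1.23, 4.37], [0.02, 3.11], [-2.88, 2.88]. Speed limits (rad/s): [2.39, 2.39, 3.01, 3.14, 3.14, 3.14].

INTERFACE

Orientations are given as a unit quaternion [w, x, y, z].
In Python, from rig import * gives the robot as it stands.
- The arm moves only by the tool arm_command, never from a script. Its argument "steps" is a list that holds one entry, the list of rows, each a list of 7 numbers: the opening, from 0 (shut) to 1 (fully open), then the shift along the tool's x, y, z each as a share of 0.05 m, from -1 to 1, then the turn, a rotation vector about the tool's x, y, z each as a share of 0.15 rad, from -1 to 1. A call has 1 to 8 rows; each row shifts and turns the commanded pose from where the row before left it, along the tool's axes as they then stand; what a row does not reach is not made up. A row lasts 1/8 s, in which the tool goes at most 62.5 mm and 10.7 degrees, less where a joint would pass 70% of its speed; a pose out of reach is approached as far as the arm can. A call with a number of a shift or a turn outside -1 to 1 is refused whole. A call with a gripper value outside its range is refused whole. The fingers move at their own pace and stop on an object; "squeeze" is the grip in N (left out, the last holds). Time passes only in rows, so rows that do not move let the fingers close. It gives the time, the measured TCP pose, the force, the opening and the grip force at its end, in the units of the state.
- sense(): the state, without advancing time (a new reading comes with each control period).
- capture(name): name is "side" or "top" or "wrist"; returns the picture (384x512x3 uint8, red, green, blue); there is no depth.
- get_calibration(name): a dict with "intrinsics" (3x3 intrinsics, pixels), "rvec" (rotation vector, rad) and "tvec" (3), from world to camera coordinates, as OpenCV has them; the wrist camera has in their place "T_tool_cam" (4x4, takes a point from camera to tool coordinates, whose origin is the TCP and whose axes are the flange's). Camera axes: x right, y down, z forward; pixel columns grow to the right and rows downward; lengths in mm; the calibration is good to about 2 mm. The wrist camera is an equidistant fisheye: a pixel r from the principal point sees the ray r / f radians off the axis. A picture is of the moment at which its call begins: read the wrist's pose just before it. get_calibration takes no time and is no camera call.
- finish_job(): hands the job in; it is judged then, once.
The state is a dict: "time_s": time; "joints": joint angles; "dq": joint speeds; "tau": joint torques, N m; "eef_pos": TCP position; "ee_rot": TCP orientation; "force": force on the tool from outside, world axes, zero at the start; "wrist_torque": the same for the moment, N m; "grip_width": opening from 0.0 (shut) to 1.0 (fully open); "grip_force": force on a finger pad.
Only numpy, scipy, OpenCV 4.12 (cv2) and the standard library are available. Lean on these libraries where they do the work, as an engineer would, in place of code of your own. Each camera call takes 0.05 s, during which the arm holds its last target. There are 200 camera calls.

## Working session

There is one attempt and no reset: what is moved stays moved. The work goes in short steps, Python scripts to look and compute and a tool call to move; the robot and the scene stay as the last step left them, time stands still between calls to the robot, and variables do not carry over. Pictures are saved under pics/ and viewed, at most 14 in all, crops included, and the job is handed in when it is done.

Besides the shell and the picture viewer there is one more tool, called by a JSON object that holds its "fn" and its "kwargs", one argument or row to a line. arm_command: Moves the arm, as the interface text tells. Its arguments: {"type":"object","properties":{"steps":{"type":"array"},"squeeze":{"type":"number"}},"required":["steps"]}

```bash
ls; mkdir -p pics; python3 - <<'E'
from rig import *
import cv2
s=sense(); print({k:s[k] for k in ('time_s','eef_pos','ee_rot','force','grip_width','grip_force')})
for n in ('side','top','wrist'):
    im=capture(n); cv2.imwrite(f'pics/{n}0.png',cv2.cvtColor(im,cv2.COLOR_RGB2BGR)); print(n,get_calibration(n))
a=[cv2.imread(f'pics/{n}0.png') for n in ('side','top')]
E
```

```text
pics
{'time_s': 0.0, 'eef_pos': array([166.41562142, 497.68415772, 244.73740132]), 'ee_rot': array([-2.41888309e-04,  1.60692413e-01,  9.87004328e-01, -5.88651534e-04]), 'force': array([ 0.61688148, -0.64308513,  0.44895813]), 'grip_width': 1.0038453029526861, 'grip_force': 0.0}
side {'intrinsics': array([[452.24580279,   0.        , 252.68532846],
       [  0.        , 452.24580279, 187.3492179 ],
       [  0.        ,   0.        ,   1.        ]]), 'rvec': array([ 2.04882856, -0.57050705,  0.34405772]), 'tvec': array([-484.68811389,  207.56684098, 1054.52725781])}
top {'intrinsics': array([[352.24019198,   0.        , 260.35065028],
       [  0.        , 352.24019198, 188.28749672],
       [  0.        ,   0.        ,   1.        ]]), 'rvec': array([ 1.98577164, -2.24863093,  0.23265271]), 'tvec': array([ 66.42813772, 599.91873601, 748.75841103])}
wrist {'intrinsics': array([[297.31863964,   0.        , 258.17284224],
       [  0.        , 297.31863964, 190.30171807],
       [  0.        ,   0.        ,   1.        ]]), 'T_tool_cam': array([[-4.69327680e-04, -9.60613556e-01, -2.77887344e-01,
         7.03420590e+01],
       [ 9.99999885e-01, -4.23080193e-04, -2.26390508e-04,
        -7.02746296e-01],
       [ 9.99051596e-05, -2.77887418e-01,  9.60613644e-01,
        -1.28393850e+02],
       [ 0.00000000e+00,  0.00000000e+00,  0.00000000e+00,
         1.00000000e+00]])}
```

View pics/top0.png

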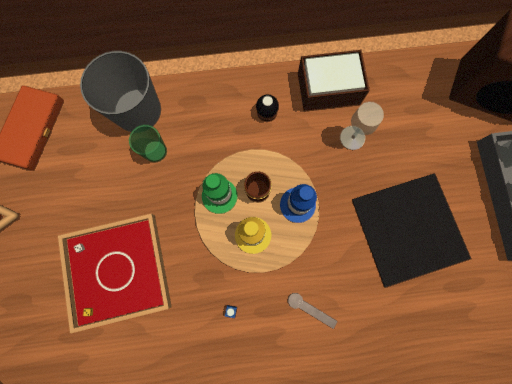

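View pics/side0.png

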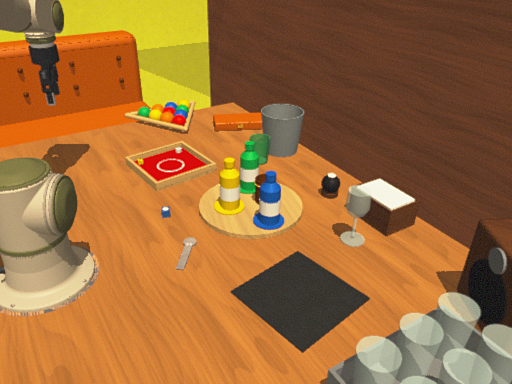

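View pics/wrist0.png

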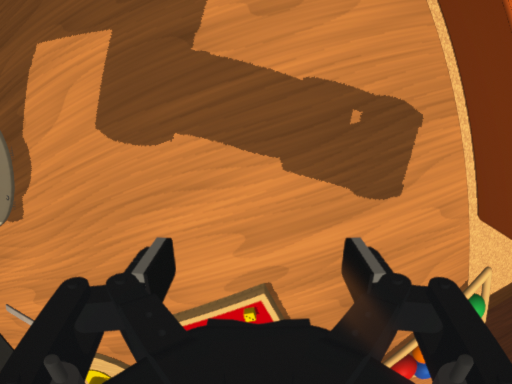

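The top view shows the green cap at about (215,182), blue (305,192), yellow (251,230), the cup at (258,186), the tray ring at (115,271), the mat at (410,230) and the glass foot at (352,138). The side view agrees: yellow (229,163), green (249,146), blue (270,176), with the cup behind them. In the wrist view only the tray edge is visible.

```bash
cat > h.py <<'E'
from rig import *
import numpy as np, cv2
from scipy.spatial.transform import Rotation as R
def cam(n):
    c=get_calibration(n); return c['intrinsics'],R.from_rotvec(c['rvec']).as_matrix(),np.array(c['tvec'])
def ray(n,p):
    K,Rm,t=cam(n); d=Rm.T@np.linalg.inv(K)@np.array([p[0],p[1],1.]); return -Rm.T@t,d/np.linalg.norm(d)
def onz(n,p,z):
    o,d=ray(n,p); return o+d*(z-o[2])/d[2]
def tri(p1,p2,a='top',b='side'):
    o,d=ray(a,p1);q,e=ray(b,p2)
    s=np.linalg.lstsq(np.c_[d,-e],q-o,rcond=None)[0]; A=o+d*s[0];B=q+e*s[1]; return (A+B)/2,np.linalg.norm(A-B)
def proj(n,X):
    K,Rm,t=cam(n); q=K@(Rm@np.array(X,float)+t); return q[:2]/q[2]
def hsv(im): return cv2.cvtColor(im,cv2.COLOR_RGB2HSV)
HUE={'green':(50,85),'yellow':(24,34),'blue':(105,125)}
def mask(im,c,smin=120,vmin=50):
    lo,hi=HUE[c]; return cv2.inRange(hsv(im),(lo,smin,vmin),(hi,255,255))
def save(n,im): cv2.imwrite(f'pics/{n}.png',cv2.cvtColor(im,cv2.COLOR_RGB2BGR))
def crop(im,x0,y0,x1,y1,k): return cv2.resize(im[y0:y1,x0:x1],None,fx=k,fy=k,interpolation=cv2.INTER_CUBIC)
E
python3 - <<'E'
from h import *
t=cv2.cvtColor(cv2.imread('pics/top0.png'),cv2.COLOR_BGR2RGB);s=cv2.cvtColor(cv2.imread('pics/side0.png'),cv2.COLOR_BGR2RGB)
save('ct',crop(t,190,145,330,275,4)); save('cs',crop(s,195,130,310,245,5))
for p,nm in (((115,271),'ring'),((352,138),'glassfoot')): print(nm,onz('top',p,0).round())
# mat quad, tray quad, ring
h=hsv(t)
m=cv2.inRange(t,(0,0,0),(45,45,45)); m[:,:345]=0; m[:165]=0;m[290:]=0;m[:,475:]=0
c=max(cv2.findContours(m,0,1)[0],key=cv2.contourArea); r=cv2.minAreaRect(c); print('mat',r,[onz('top',p,6).round(1) for p in cv2.boxPoints(r)], onz('top',r[0],6))
ap=cv2.approxPolyDP(c,8,True)[:,0]; print('matpoly',[onz('top',p,6).round() for p in ap],[onz('top',p,6).round() for p in [ap.mean(0)]])
m=cv2.inRange(t,(150,150,150),(255,255,255)); m[:, :90]=0;m[:,140:]=0;m[:245]=0;m[300:]=0
c=max(cv2.findContours(m,0,1)[0],key=cv2.contourArea); e=cv2.fitEllipse(c);print('ring',e,onz('top',e[0],9))
ms=cv2.inRange(s,(150,150,150),(255,255,255)); ms[:,:150]=0;ms[:,190:]=0;ms[:158]=0;ms[178:]=0
c=max(cv2.findContours(ms,0,1)[0],key=cv2.contourArea); e2=cv2.fitEllipse(c);print('ring side',e2,onz('side',e2[0],9),tri(e[0],e2[0]))
# tray outer edges
m=cv2.inRange(h,(0,200,80),(8,255,255))|cv2.inRange(h,(172,200,80),(180,255,255)); m[:220]=0;m[:,180:]=0
c=max(cv2.findContours(m,0,1)[0],key=cv2.contourArea); r=cv2.minAreaRect(c); print('trayfloor',[onz('top',p,9).round() for p in cv2.boxPoints(r)])
for k in HUE:
    m=mask(s,k); m[:130]=0;m[245:]=0;m[:,:195]=0;m[:,:][:,310:]=0
    rows=np.where(m.any(1))[0]
    print(k,[(int(y),int(np.where(m[y])[0].min()),int(np.where(m[y])[0].max())) for y in rows[::4]])
E
```

```text
ring [461. 355.   0.]
glassfoot [ 717. -259.    0.]
mat ((410.50848388671875, 228.68350219726562), (95.84514617919922, 89.78690338134766), 69.52771759033203) [array([ 559.5, -228. ,    6. ]), array([ 611.9, -450.2,    6. ]), array([ 386.9, -479.9,    6. ]), array([ 341.2, -268.1,    6. ])] [ 471.80045572 -356.00176817    6.        ]
matpoly [array([ 598., -440.,    6.]), array([ 560., -231.,    6.]), array([ 349., -267.,    6.]), array([ 387., -479.,    6.])] [array([ 471., -354.,    6.])]
ring ((114.85636901855469, 271.140869140625), (36.08755874633789, 39.29917526245117), 35.528255462646484) [460.12876021 351.82871743   9.        ]
ring side ((169.60365295410156, 165.28286743164062), (11.587349891662598, 24.634370803833008), 87.1227035522461) [458.63088047 352.18013957   9.        ] (array([459.46862234, 352.32400144,   8.63954713]), np.float64(1.4918819348686223))
trayfloor [array([547., 480.,   9.]), array([570., 270.,   9.]), array([370., 237.,   9.]), array([351., 438.,   9.])]
green [(134, 256, 263), (138, 255, 269), (142, 245, 268), (146, 246, 267), (150, 246, 266), (154, 242, 267), (158, 241, 265), (162, 241, 264), (166, 241, 257), (182, 241, 253), (186, 241, 254), (190, 240, 255)]
yellow [(134, 253, 253), (150, 245, 245), (159, 225, 267), (163, 226, 226), (168, 226, 226), (172, 220, 238), (176, 221, 237), (180, 222, 239), (184, 221, 239), (192, 255, 255), (201, 216, 242), (205, 214, 244), (209, 216, 242), (213, 222, 235)]
blue [(171, 268, 273), (175, 266, 275), (179, 266, 275), (183, 263, 276), (187, 260, 280), (191, 260, 279), (195, 260, 279), (199, 261, 279), (213, 258, 259), (217, 254, 282), (221, 254, 283), (225, 256, 281)]
```

View pics/ct.png

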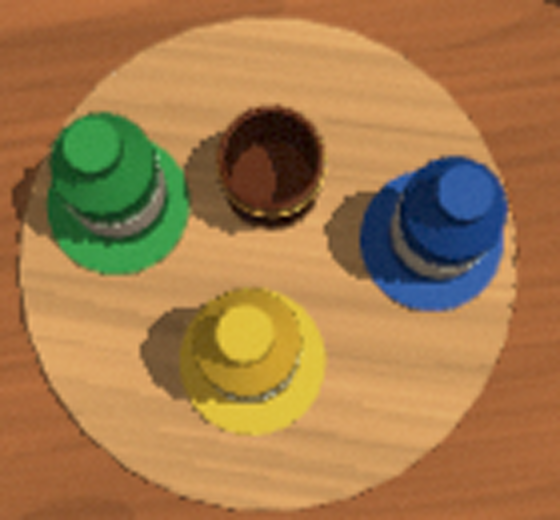

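View pics/cs.png

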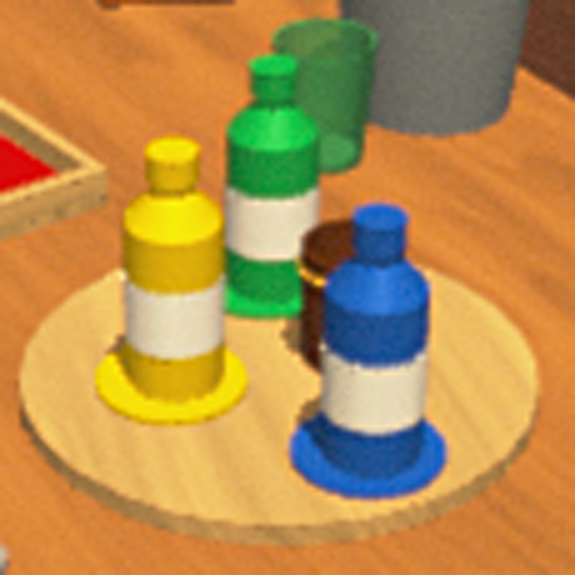

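In the ×4 top crop the cap tops are at green (92,147), yellow (245,333) and blue (465,192). The coaster centres are about (118,204), (253,361) and (432,239), and the cup rim centre is (272,155). In the ×5 side crop the cap tops are at green (274,63), yellow (173,147) and blue (380,214).

```bash
python3 - <<'E'
from h import *
T=lambda p:(190+p[0]/4-.375,145+p[1]/4-.375); S=lambda p:(195+p[0]/5-.4,130+p[1]/5-.4)
cap={'green':((92,147),(274,63)),'yellow':((245,333),(173,147)),'blue':((465,192),(380,214))}
co={'green':((118,204),None),'yellow':((253,361),(171,383)),'blue':((432,239),(369,450))}
for k,(a,b) in cap.items():
    x,e=tri(T(a),S(b)); print(k,'cap',x.round(1),round(e,1),'z164:',onz('top',T(a),164)[:2].round(1))
for k,(a,b) in co.items():
    print(k,'coaster',onz('top',T(a),19)[:2].round(1), tri(T(a),S(b)) if b else '')
print('cup rim',onz('top',T((272,155)),90).round(1),'span',onz('top',T((218,155)),90).round(1),onz('top',T((324,155)),90).round(1))
print('board',onz('top',T((268,263)),15).round(1))
print('glass top',onz('top',(370,117),150))
# coaster ellipse by convex hull of colour mask lower part is alternative
t=cv2.cvtColor(cv2.imread('pics/top0.png'),cv2.COLOR_BGR2RGB)
s=cv2.cvtColor(cv2.imread('pics/side0.png'),cv2.COLOR_BGR2RGB)
print(t[205,219],t[240,265],t[210,285])
E
```

```text
green cap [608.3  87.5 166.5] 1.1 z164: [608.4  88. ]
yellow cap [506.   22.8 167.1] 0.0 z164: [506.3  22.8]
blue cap [562.1 -94.2 166.2] 0.1 z164: [562.5 -94.5]
green coaster [606.5  91.4] 
yellow coaster [503.1  21.9] (array([502.82829704,  22.12199895,  16.98502801]), np.float64(0.8608279440013364))
blue coaster [562.  -93.4] (array([561.88030833, -93.29816736,  18.98286957]), np.float64(0.2982387415187617))
cup rim [609.5  -2.8  90. ] span [613.2  26.9  90. ] [605.9 -31.5  90. ]
board [560.3   6.   15. ]
glass top [ 710.59002921 -257.14026247  150.        ]
[26 87 36] [223 195  63] [18 43 84]
```

{"fn": "arm_command", "kwargs": {
  "steps": [
    [[1, 0, 0, 0, 0, 0, -0.72], [1, 0, 0, 0, 0, 0, -0.72], [1, 0, 0, 0, 0, 0, -0.72], [1, 0, 0, 0, 0, 0, 0], [1, -0.4, -0.6, 0, 0, 0, 0], [1, -0.566, -0.846, 0, 0, 0, 0], [1, -0.566, -0.846, 0, 0, 0, 0], [1, -0.566, -0.846, 0, 0, 0, 0]]
  ],
  "squeeze": 50
}}

```text
time_s: 1.15
eef_pos: [272.2, 339.7, 245.3]
ee_rot: [0.0, 0.001, 1.0, 0.0]
force: [1.1, 0.7, 0.9]
grip_width: 0.996
grip_force: 0.0
```

{"fn": "arm_command", "kwargs": {
  "steps": [
    [[1, -0.566, -0.846, 0, 0, 0, 0], [1, -0.566, -0.846, 0, 0, 0, 0], [1, -0.566, -0.846, 0, 0, 0, 0], [1, -0.566, -0.846, 0, 0, 0, 0], [1, -0.566, -0.846, 0, 0, 0, 0], [1, -0.566, -0.846, 0, 0, 0, 0], [1, -0.4, -0.6, 0, 0, 0, 0], [1, 0, 0, 0, 0, 0, 0]]
  ]
}}

```text
time_s: 2.15
eef_pos: [462.5, 55.9, 244.9]
ee_rot: [-0.0, 0.002, 1.0, -0.0]
force: [-1.0, 0.6, 0.2]
grip_width: 1.002
grip_force: 0.0
```

{"fn": "arm_command", "kwargs": {
  "steps": [
    [[1, -0.5, -0.75, 0, 0, 0, 0], [1, -0.5, -0.75, 0, 0, 0, 0], [1, -0.5, -0.75, 0, 0, 0, 0], [1, -0.49, -0.75, 0, 0, 0, 0], [1, 0, 0, 0, 0, 0, 0], [1, 0, 0, 0, 0, 0, 0]]
  ]
}}

```text
time_s: 2.9
eef_pos: [561.1, -91.1, 245.2]
ee_rot: [-0.0, -0.001, 1.0, 0.0]
force: [-0.3, 0.4, -0.3]
grip_width: 0.999
grip_force: 0.0
```

```bash
cat >> h.py <<'E'
def wray(p,s):
    c=get_calibration('wrist');K=c['intrinsics'];T=c['T_tool_cam']
    x,y=(p[0]-K[0,2]),(p[1]-K[1,2]);r=np.hypot(x,y)+1e-9;th=r/K[0,0]
    d=T[:3,:3]@np.array([np.sin(th)*x/r,np.sin(th)*y/r,np.cos(th)])
    q=s['ee_rot'];Rw=R.from_quat([q[1],q[2],q[3],q[0]]).as_matrix()
    return Rw@T[:3,3]+s['eef_pos'],Rw@d
def wz(p,s,z):
    o,d=wray(p,s);return o+d*(z-o[2])/d[2]
E
python3 - <<'E'
from h import *
s=sense(); im=capture('wrist'); save('w1',im); print(s['eef_pos'],s['ee_rot'],s['joints'])
np.save('w1.npy',np.r_[s['eef_pos'],s['ee_rot']])
E
```

```text
[561.06368725 -91.11193078 245.22099879] [-2.87067750e-04 -5.68823728e-04  9.99999762e-01  2.63862467e-04] [-3.67169907e-01  4.09572271e-01  1.36170740e+00  2.91840680e-04
  1.37103846e+00 -1.93916190e+00]
```

View pics/w1.png

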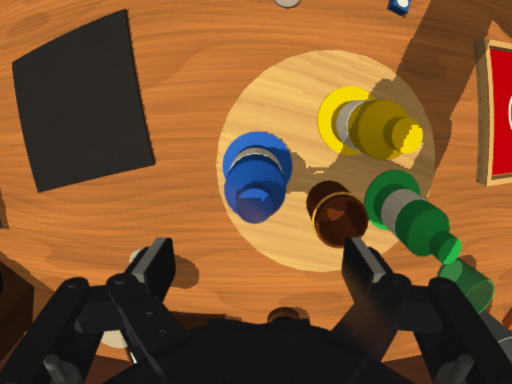

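The wrist view shows the blue cap top at about (256,204), between the fingers, with yellow at (406,134) and green at (450,248). I'll cross-check these against the earlier positions.

```bash
python3 - <<'E'
from h import *
a=np.load('w1.npy'); s={'eef_pos':a[:3],'ee_rot':a[3:]}
for n,p in (('blue',(256,204)),('yellow',(406,134)),('green',(450,248))): print(n,wz(p,s,164).round(1))
T=lambda p:(190+p[0]/4-.375,145+p[1]/4-.375)
o,d=ray('top',T((465,192)));q,e=wray((256,204),s)
k=np.linalg.lstsq(np.c_[d,-e],q-o,rcond=None)[0];print('blue tri',o+d*k[0],q+e*k[1])
E
```

```text
blue [561.7 -93.5 164. ]
yellow [506.1  21.3 164. ]
green [607.  87. 164.]
blue tri [562.37748875 -94.39094564 164.68166608] [561.55033936 -93.49361212 164.3950335 ]
```

{"fn": "arm_command", "kwargs": {
  "steps": [
    [[1, -0.02, -0.06, 0.6, 0, 0, 0], [1, 0, 0, 0.6, 0, 0, 0], [1, 0, 0, 0.5, 0, 0, 0], [1, 0, 0, 0.4, 0, 0, 0], [1, 0, 0, 0.3, 0, 0, 0], [1, 0, 0, 0.2, 0, 0, 0], [1, 0, 0, 0.08, 0, 0, 0], [1, 0, 0, 0, 0, 0, 0]]
  ]
}}

```text
time_s: 3.95
eef_pos: [562.6, -95.3, 111.5]
ee_rot: [0.0, -0.001, 1.0, -0.0]
force: [0.3, -0.7, 0.2]
grip_width: 1.0
grip_force: 0.0
```

{"fn": "arm_command", "kwargs": {
  "steps": [
    [[0.5, 0, 0, 0, 0, 0, 0], [0.5, 0, 0, 0, 0, 0, 0], [0.5, 0, 0, 0, 0, 0, 0], [0.5, 0, 0, 0, 0, 0, 0]]
  ],
  "squeeze": 50
}}

```text
time_s: 4.45
eef_pos: [562.9, -95.3, 112.2]
ee_rot: [0.001, -0.001, 1.0, -0.0]
force: [-1.3, 2.8, 6.0]
grip_width: 0.636
grip_force: 53.2
```

{"fn": "arm_command", "kwargs": {
  "steps": [
    [[0.5, 0, 0, -0.1, 0, 0, 0], [0.5, 0, 0, -0.3, 0, 0, 0], [0.5, 0, 0, -0.5, 0, 0, 0], [0.5, 0, 0, -0.6, 0, 0, 0], [0.5, 0, 0, -0.5, 0, 0, 0], [0.5, 0, 0, -0.2, 0, 0, 0], [0.5, 0, 0, 0, 0, 0, 0]]
  ]
}}

```text
time_s: 5.32
eef_pos: [562.4, -95.3, 221.5]
ee_rot: [0.0, -0.001, 1.0, -0.0]
force: [-0.8, -0.2, -4.8]
grip_width: 0.635
grip_force: 54.0
```

```bash
python3 - <<'E'
from h import *
im=capture('side'); save('s1',crop(im,180,60,440,260,3))
E
```

```text
(no output)
```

View pics/s1.png

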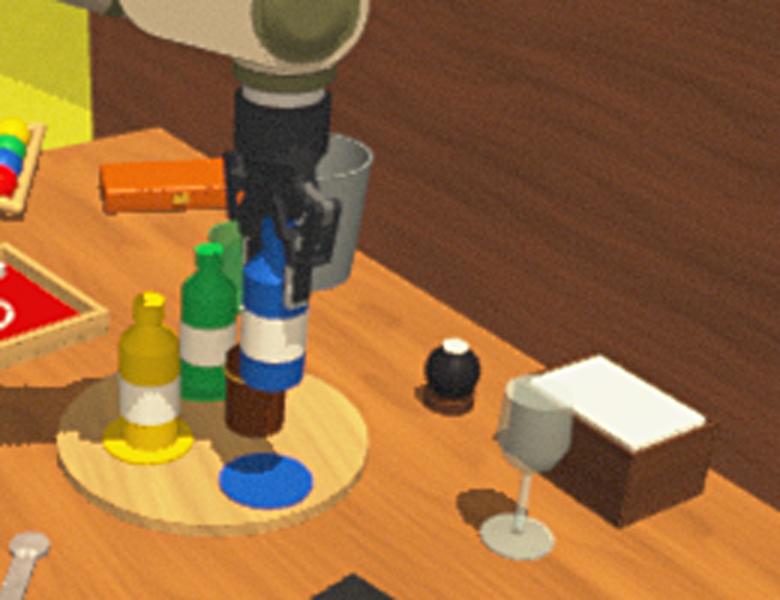

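The blue bottle is held upright and clear of its coaster (blue coaster at about (265,480) in the crop). Next I carry it to the mat.

{"fn": "arm_command", "kwargs": {
  "steps": [
    [[0.5, 0.04, -0.4, 0, 0, 0, 0], [0.5, 0.06, -0.8, 0, 0, 0, 0], [0.5, 0.07, -0.95, 0, 0, 0, 0], [0.5, 0.07, -1, 0, 0, 0, 0], [0.5, 0.07, -1, 0, 0, 0, 0], [0.5, 0.06, -0.95, 0, 0, 0, 0], [0.5, 0.04, -0.65, 0, 0, 0, 0], [0.5, 0.02, -0.3, 0, 0, 0, 0]]
  ]
}}

```text
time_s: 6.38
eef_pos: [540.2, -400.1, 219.8]
ee_rot: [-0.001, 0.0, 1.0, 0.001]
force: [-0.2, 0.5, -5.3]
grip_width: 0.634
grip_force: 54.2
```

{"fn": "arm_command", "kwargs": {
  "steps": [
    [[0.5, 0, 0, 0.3, 0, 0, 0], [0.5, 0, 0, 0.5, 0, 0, 0], [0.5, 0, 0, 0.5, 0, 0, 0], [0.5, 0, 0, 0.4, 0, 0, 0], [0.5, 0, 0, 0.3, 0, 0, 0], [0.5, 0, 0, 0.2, 0, 0, 0], [0.5, 0, 0, 0.1, 0, 0, 0], [0.5, 0, 0, 0, 0, 0, 0]]
  ]
}}

```text
time_s: 7.38
eef_pos: [541.4, -397.8, 106.4]
ee_rot: [0.0, -0.001, 1.0, -0.0]
force: [0.2, -1.1, -5.2]
grip_width: 0.634
grip_force: 54.2
```

Next I take small steps down to touch.

{"fn": "arm_command", "kwargs": {
  "steps": [
    [[0.5, 0, 0, 0.06, 0, 0, 0], [0.5, 0, 0, 0.03, 0, 0, 0], [0.5, 0, 0, 0.03, 0, 0, 0], [0.5, 0, 0, 0.02, 0, 0, 0], [0.5, 0, 0, 0, 0, 0, 0]]
  ]
}}

```text
time_s: 8.0
eef_pos: [541.4, -397.9, 99.4]
ee_rot: [0.0, -0.001, 1.0, -0.0]
force: [-0.1, 1.0, -3.6]
grip_width: 0.636
grip_force: 54.3
```

{"fn": "arm_command", "kwargs": {
  "steps": [
    [[0.5, 0, 0, 0.02, 0, 0, 0], [0.5, 0, 0, 0, 0, 0, 0]]
  ]
}}

```text
time_s: 8.25
eef_pos: [541.6, -397.9, 99.3]
ee_rot: [0.0, -0.001, 1.0, -0.0]
force: [-1.1, 2.1, 4.7]
grip_width: 0.637
grip_force: 55.0
```

{"fn": "arm_command", "kwargs": {
  "steps": [
    [[0.7, 0, 0, 0, 0, 0, 0], [0.85, 0, 0, 0, 0, 0, 0], [1, 0, 0, 0, 0, 0, 0], [1, 0, 0, -0.1, 0, 0, 0], [1, 0, 0, -0.5, 0, 0, 0], [1, 0, 0, -0.8, 0, 0, 0], [1, 0, 0, -0.8, 0, 0, 0], [1, 0, 0.3, -0.5, 0, 0, 0]]
  ]
}}

```text
time_s: 9.25
eef_pos: [541.3, -383.6, 235.8]
ee_rot: [0.001, -0.0, 1.0, -0.001]
force: [-0.0, 0.1, -0.5]
grip_width: 0.998
grip_force: 0.0
```

{"fn": "arm_command", "kwargs": {
  "steps": [
    [[1, 0.08, 0.8, -0.1, 0, 0, 0], [1, 0.1, 1, 0, 0, 0, 0], [1, 0.1, 1, 0, 0, 0, 0], [1, 0.1, 1, 0, 0, 0, 0], [1, 0.1, 1, 0, 0, 0, 0], [1, 0.1, 1, 0, 0, 0, 0], [1, 0.08, 1, 0, 0, 0, 0], [1, 0.04, 0.8, 0, 0, 0, 0]]
  ]
}}

```text
time_s: 10.25
eef_pos: [505.5, -1.2, 238.9]
ee_rot: [0.0, -0.001, 1.0, -0.0]
force: [0.1, -0.7, -0.2]
grip_width: 0.998
grip_force: 0.0
```

{"fn": "arm_command", "kwargs": {
  "steps": [
    [[1, 0, 0.4, 0, 0, 0, 0], [1, 0, 0.1, 0, 0, 0, 0], [1, 0, 0, 0, 0, 0, 0]]
  ]
}}

```text
time_s: 10.62
eef_pos: [505.9, 21.7, 238.5]
ee_rot: [0.0, -0.001, 1.0, -0.0]
force: [-0.1, -0.4, -0.6]
grip_width: 1.001
grip_force: 0.0
```

{"fn": "arm_command", "kwargs": {
  "steps": [
    [[1, 0, 0, 0.5, 0, 0, 0], [1, 0, 0, 0.6, 0, 0, 0], [1, 0, 0, 0.5, 0, 0, 0], [1, 0, 0, 0.4, 0, 0, 0], [1, 0, 0, 0.3, 0, 0, 0], [1, 0, 0, 0.18, 0, 0, 0], [1, 0, 0, 0.06, 0, 0, 0], [1, 0, 0, 0, 0, 0, 0]]
  ]
}}

```text
time_s: 11.62
eef_pos: [506.0, 22.0, 111.6]
ee_rot: [0.0, -0.001, 1.0, -0.0]
force: [0.4, 0.1, -1.3]
grip_width: 0.996
grip_force: 0.0
```

{"fn": "arm_command", "kwargs": {
  "steps": [
    [[0.5, 0, 0, 0, 0, 0, 0], [0.5, 0, 0, 0, 0, 0, 0], [0.5, 0, 0, 0, 0, 0, 0], [0.5, 0, 0, 0, 0, 0, 0]]
  ]
}}

```text
time_s: 12.12
eef_pos: [506.3, 22.2, 112.2]
ee_rot: [0.001, -0.001, 1.0, -0.0]
force: [-0.9, 0.5, 6.3]
grip_width: 0.637
grip_force: 52.7
```

{"fn": "arm_command", "kwargs": {
  "steps": [
    [[0.5, 0, 0, -0.1, 0, 0, 0], [0.5, 0, 0, -0.3, 0, 0, 0], [0.5, 0, 0, -0.5, 0, 0, 0], [0.5, 0, 0, -0.6, 0, 0, 0], [0.5, 0, 0, -0.5, 0, 0, 0], [0.5, 0, 0, -0.2, 0, 0, 0], [0.5, 0, 0, 0, 0, 0, 0]]
  ]
}}

```text
time_s: 13.0
eef_pos: [505.8, 22.1, 221.5]
ee_rot: [0.0, -0.001, 1.0, -0.0]
force: [0.2, -0.2, -4.5]
grip_width: 0.633
grip_force: 53.6
```

{"fn": "arm_command", "kwargs": {
  "steps": [
    [[0.5, 0.08, -0.4, 0, 0, 0, 0], [0.5, 0.16, -0.8, 0, 0, 0, 0], [0.5, 0.18, -0.95, 0, 0, 0, 0], [0.5, 0.18, -1, 0, 0, 0, 0], [0.5, 0.18, -1, 0, 0, 0, 0], [0.5, 0.18, -1, 0, 0, 0, 0], [0.5, 0.18, -1, 0, 0, 0, 0], [0.5, 0.18, -1, 0, 0, 0, 0]]
  ]
}}

```text
time_s: 14.0
eef_pos: [439.4, -336.8, 220.0]
ee_rot: [-0.001, -0.0, 1.0, 0.001]
force: [-0.1, 0.5, -3.3]
grip_width: 0.636
grip_force: 53.8
```

{"fn": "arm_command", "kwargs": {
  "steps": [
    [[0.5, 0.18, -0.8, 0, 0, 0, 0], [0.5, 0.12, -0.6, 0, 0, 0, 0], [0.5, 0.04, -0.25, 0, 0, 0, 0], [0.5, 0, 0, 0.3, 0, 0, 0], [0.5, 0, 0, 0.5, 0, 0, 0], [0.5, 0, 0, 0.5, 0, 0, 0], [0.5, 0, 0, 0.4, 0, 0, 0], [0.5, 0, 0, 0.3, 0, 0, 0]]
  ]
}}

```text
time_s: 15.0
eef_pos: [423.5, -416.3, 119.5]
ee_rot: [-0.001, -0.001, 1.0, 0.001]
force: [-0.8, -0.4, -2.5]
grip_width: 0.635
grip_force: 53.9
```

{"fn": "arm_command", "kwargs": {
  "steps": [
    [[0.5, 0, 0, 0.2, 0, 0, 0], [0.5, 0, 0, 0.1, 0, 0, 0], [0.5, 0, 0, 0.05, 0, 0, 0], [0.5, 0, 0, 0.04, 0, 0, 0], [0.5, 0, 0, 0.02, 0, 0, 0], [0.5, 0, 0, 0, 0, 0, 0]]
  ]
}}

```text
time_s: 15.75
eef_pos: [423.4, -418.1, 100.9]
ee_rot: [0.0, -0.001, 1.0, -0.0]
force: [0.6, -0.2, -3.6]
grip_width: 0.634
grip_force: 53.9
```

{"fn": "arm_command", "kwargs": {
  "steps": [
    [[0.5, 0, 0, 0.03, 0, 0, 0], [0.5, 0, 0, 0.01, 0, 0, 0], [0.5, 0, 0, 0, 0, 0, 0]]
  ]
}}

```text
time_s: 16.12
eef_pos: [423.5, -418.1, 99.3]
ee_rot: [0.0, -0.001, 1.0, -0.0]
force: [-1.0, 1.0, 2.4]
grip_width: 0.636
grip_force: 54.3
```

{"fn": "arm_command", "kwargs": {
  "steps": [
    [[0.7, 0, 0, 0, 0, 0, 0], [0.85, 0, 0, 0, 0, 0, 0], [1, 0, 0, 0, 0, 0, 0], [1, 0, 0, -0.1, 0, 0, 0], [1, 0, 0, -0.5, 0, 0, 0], [1, 0, 0, -0.8, 0, 0, 0], [1, 0, 0, -0.8, 0, 0, 0], [1, 0, 0, -0.5, 0, 0, 0]]
  ]
}}

```text
time_s: 17.12
eef_pos: [423.6, -418.2, 236.4]
ee_rot: [0.001, -0.001, 1.0, -0.001]
force: [-0.3, -0.1, -0.9]
grip_width: 1.0
grip_force: 0.0
```

{"fn": "arm_command", "kwargs": {
  "steps": [
    [[1, -0.15, 0.4, -0.1, 0, 0, 0], [1, -0.35, 1, 0, 0, 0, 0], [1, -0.35, 1, 0, 0, 0, 0], [1, -0.35, 1, 0, 0, 0, 0], [1, -0.35, 1, 0, 0, 0, 0], [1, -0.35, 1, 0, 0, 0, 0], [1, -0.35, 1, 0, 0, 0, 0], [1, -0.35, 1, 0, 0, 0, 0]]
  ]
}}

```text
time_s: 18.12
eef_pos: [552.6, -44.8, 237.9]
ee_rot: [-0.001, -0.001, 1.0, 0.0]
force: [0.9, -0.9, 0.5]
grip_width: 0.997
grip_force: 0.0
```

{"fn": "arm_command", "kwargs": {
  "steps": [
    [[1, -0.35, 1, 0, 0, 0, 0], [1, -0.35, 1, 0, 0, 0, 0], [1, -0.25, 0.5, 0, 0, 0, 0], [1, -0.1, 0.24, 0, 0, 0, 0], [1, 0, 0, 0, 0, 0, 0], [1, 0, 0, 0, 0, 0, 0]]
  ]
}}

```text
time_s: 18.88
eef_pos: [604.9, 88.3, 238.7]
ee_rot: [-0.0, -0.0, 1.0, -0.0]
force: [0.7, -0.1, -0.3]
grip_width: 1.001
grip_force: 0.0
```

{"fn": "arm_command", "kwargs": {
  "steps": [
    [[1, -0.05, 0, 0.5, 0, 0, 0], [1, 0, 0, 0.6, 0, 0, 0], [1, 0, 0, 0.5, 0, 0, 0], [1, 0, 0, 0.4, 0, 0, 0], [1, 0, 0, 0.3, 0, 0, 0], [1, 0, 0, 0.18, 0, 0, 0], [1, 0, 0, 0.06, 0, 0, 0], [1, 0, 0, 0, 0, 0, 0]]
  ]
}}

```text
time_s: 19.88
eef_pos: [607.9, 89.1, 112.2]
ee_rot: [0.0, -0.001, 1.0, -0.0]
force: [0.8, -0.8, -0.4]
grip_width: 0.998
grip_force: 0.0
```

{"fn": "arm_command", "kwargs": {
  "steps": [
    [[0.5, 0, 0, 0, 0, 0, 0], [0.5, 0, 0, 0, 0, 0, 0], [0.5, 0, 0, 0, 0, 0, 0], [0.5, 0, 0, 0, 0, 0, 0]]
  ]
}}

```text
time_s: 20.38
eef_pos: [608.1, 89.2, 112.7]
ee_rot: [0.001, -0.001, 1.0, -0.0]
force: [-1.3, -0.9, 5.2]
grip_width: 0.633
grip_force: 53.5
```

{"fn": "arm_command", "kwargs": {
  "steps": [
    [[0.5, 0, 0, -0.1, 0, 0, 0], [0.5, 0, 0, -0.3, 0, 0, 0], [0.5, 0, 0, -0.5, 0, 0, 0], [0.5, 0, 0, -0.6, 0, 0, 0], [0.5, 0, 0, -0.5, 0, 0, 0], [0.5, 0, 0, -0.2, 0, 0, 0], [0.5, 0, 0, 0, 0, 0, 0]]
  ]
}}

```text
time_s: 21.25
eef_pos: [607.7, 89.2, 222.0]
ee_rot: [0.0, -0.001, 1.0, 0.0]
force: [-0.6, 0.1, -3.4]
grip_width: 0.635
grip_force: 53.5
```

{"fn": "arm_command", "kwargs": {
  "steps": [
    [[0.5, 0.15, -0.4, 0, 0, 0, 0], [0.5, 0.3, -0.8, 0, 0, 0, 0], [0.5, 0.36, -0.95, 0, 0, 0, 0], [0.5, 0.36, -0.95, 0, 0, 0, 0], [0.5, 0.36, -0.95, 0, 0, 0, 0], [0.5, 0.36, -0.95, 0, 0, 0, 0], [0.5, 0.36, -0.95, 0, 0, 0, 0], [0.5, 0.32, -0.85, 0, 0, 0, 0]]
  ]
}}

```text
time_s: 22.25
eef_pos: [477.8, -252.9, 220.9]
ee_rot: [-0.001, -0.0, 1.0, 0.0]
force: [0.7, 0.4, -2.7]
grip_width: 0.633
grip_force: 53.6
```

{"fn": "arm_command", "kwargs": {
  "steps": [
    [[0.5, 0.22, -0.6, 0, 0, 0, 0], [0.5, 0.1, -0.28, 0, 0, 0, 0], [0.5, 0, 0, 0.3, 0, 0, 0], [0.5, 0, 0, 0.5, 0, 0, 0], [0.5, 0, 0, 0.5, 0, 0, 0], [0.5, 0, 0, 0.4, 0, 0, 0], [0.5, 0, 0, 0.3, 0, 0, 0], [0.5, 0, 0, 0.2, 0, 0, 0]]
  ]
}}

```text
time_s: 23.25
eef_pos: [463.7, -294.2, 110.7]
ee_rot: [-0.0, -0.001, 1.0, 0.0]
force: [0.9, 0.4, -2.3]
grip_width: 0.636
grip_force: 53.7
```

{"fn": "arm_command", "kwargs": {
  "steps": [
    [[0.5, 0, 0, 0.1, 0, 0, 0], [0.5, 0, 0, 0.05, 0, 0, 0], [0.5, 0, 0, 0.03, 0, 0, 0], [0.5, 0, 0, 0.03, 0, 0, 0], [0.5, 0, 0, 0.02, 0, 0, 0], [0.5, 0, 0, 0.01, 0, 0, 0], [0.5, 0, 0, 0, 0, 0, 0]]
  ]
}}

```text
time_s: 24.12
eef_pos: [463.7, -295.0, 99.8]
ee_rot: [0.0, -0.001, 1.0, -0.0]
force: [0.3, 0.6, -3.7]
grip_width: 0.634
grip_force: 53.7
```

{"fn": "arm_command", "kwargs": {
  "steps": [
    [[0.5, 0, 0, 0.02, 0, 0, 0], [0.5, 0, 0, 0.01, 0, 0, 0], [0.5, 0, 0, 0, 0, 0, 0]]
  ]
}}

```text
time_s: 24.5
eef_pos: [464.1, -295.1, 99.7]
ee_rot: [0.001, -0.001, 1.0, -0.0]
force: [-2.1, 2.4, 8.4]
grip_width: 0.633
grip_force: 54.9
```

{"fn": "arm_command", "kwargs": {
  "steps": [
    [[0.7, 0, 0, 0, 0, 0, 0], [0.85, 0, 0, 0, 0, 0, 0], [1, 0, 0, 0, 0, 0, 0], [1, 0, 0, -0.1, 0, 0, 0], [1, 0, 0, -0.5, 0, 0, 0], [1, 0, 0, -0.8, 0, 0, 0], [1, 0, 0, -0.8, 0, 0, 0], [1, 0, 0, -0.2, 0, 0, 0]]
  ]
}}

```text
time_s: 25.5
eef_pos: [464.3, -295.5, 221.1]
ee_rot: [0.002, -0.001, 1.0, -0.002]
force: [-0.5, 1.0, -0.2]
grip_width: 1.0
grip_force: 0.0
```

{"fn": "arm_command", "kwargs": {
  "steps": [
    [[1, -0.25, 0.5, 0, 0, 0, 0], [1, -0.45, 0.9, 0, 0, 0, 0], [1, -0.45, 0.9, 0, 0, 0, 0], [1, -0.45, 0.9, 0, 0, 0, 0], [1, -0.45, 0.9, 0, 0, 0, 0], [1, -0.45, 0.9, 0, 0, 0, 0], [1, -0.32, 0.64, 0, 0, 0, 0], [1, -0.1, 0.2, 0, 0, 0, 0]]
  ]
}}

```text
time_s: 26.5
eef_pos: [609.5, -1.1, 217.3]
ee_rot: [-0.001, -0.002, 1.0, 0.0]
force: [0.7, -1.1, 0.1]
grip_width: 1.002
grip_force: 0.0
```

{"fn": "arm_command", "kwargs": {
  "steps": [
    [[1, 0, 0, 0, 0, 0, 0], [1, 0, 0, 0, 0, 0, 0]]
  ]
}}

```text
time_s: 26.75
eef_pos: [609.0, -4.0, 218.2]
ee_rot: [-0.0, 0.0, 1.0, -0.0]
force: [-0.2, -0.7, 0.6]
grip_width: 1.0
grip_force: 0.0
```

```bash
python3 - <<'E'
from h import *
s=sense(); im=capture('wrist'); save('w2',im); np.save('w2.npy',np.r_[s['eef_pos'],s['ee_rot']]); print(s['eef_pos'])
t=capture('top'); sd=capture('side'); save('t2',t); save('s2',crop(sd,180,120,440,350,3)[:600])
E
```

```text
[609.00140736  -3.98824577 218.18063964]
```

View pics/w2.png

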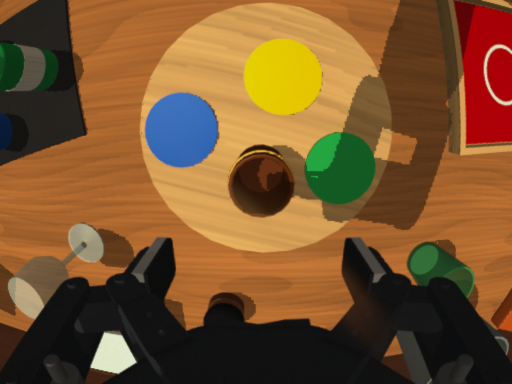

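View pics/s2.png

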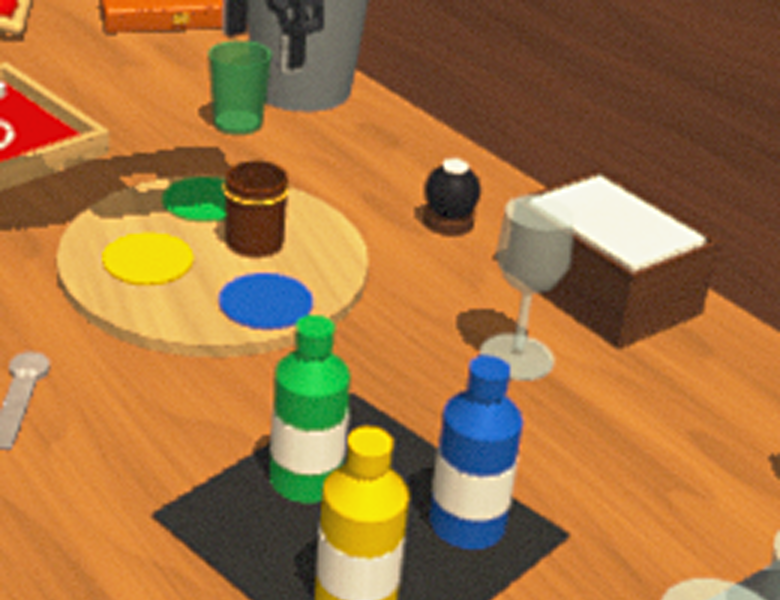

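All three bottles stand upright on the mat. The wrist view shows the cup rim at about (261,183) and the bare coasters: yellow (283,77), blue (181,130), green (340,168). I'll measure the cup and coasters from this view and the top view.

```bash
python3 - <<'E'
from h import *
a=np.load('w2.npy'); s={'eef_pos':a[:3],'ee_rot':a[3:]}
rd=lambda f:cv2.cvtColor(cv2.imread(f),cv2.COLOR_BGR2RGB)
w=rd('pics/w2.png');t=rd('pics/t2.png')
print('cup rim z90',wz((261,183),s,90).round(1),'span',wz((228,183),s,90).round(1),wz((294,183),s,90).round(1))
reg={'yellow':(230,30,335,120),'blue':(140,85,225,172),'green':(300,125,382,210)}
topreg={'yellow':(225,205,285,262),'blue':(270,175,330,230),'green':(190,160,245,220)}
for k in reg:
    out=[]
    for im,r in ((w,reg[k]),(t,topreg[k])):
        m=mask(im,k,120,30);q=np.zeros_like(m);q[r[1]:r[3],r[0]:r[2]]=m[r[1]:r[3],r[0]:r[2]]
        c=max(cv2.findContours(q,0,1)[0],key=cv2.contourArea); out.append(cv2.fitEllipse(cv2.convexHull(c)))
    pw,pt=out[0][0],out[1][0]
    o,d=ray('top',pt);q,e=wray(pw,s);kk=np.linalg.lstsq(np.c_[d,-e],q-o,rcond=None)[0]
    print(k,'wrist',wz(pw,s,19).round(1),'top',onz('top',pt,19).round(1),'tri z',((o+d*kk[0]+q+e*kk[1])/2).round(1),np.round(out[1][1],1))
E
```

```text
cup rim z90 [605.8  -2.3  90. ] span [605.8 -31.8  90. ] [605.8  27.3  90. ]Traceback (most recent call last):
  File "<stdin>", line 12, in <module>
ValueError: max() iterable argument is empty
```

```bash
python3 - <<'E'
from h import *
a=np.load('w2.npy'); s={'eef_pos':a[:3],'ee_rot':a[3:]}
w=cv2.cvtColor(cv2.imread('pics/w2.png'),cv2.COLOR_BGR2RGB)
reg={'yellow':(230,30,335,120),'blue':(140,85,225,172),'green':(300,125,382,210)}
for k,r in reg.items():
    m=mask(w,k,100,30);q=np.zeros_like(m);q[r[1]:r[3],r[0]:r[2]]=m[r[1]:r[3],r[0]:r[2]]
    c=max(cv2.findContours(q,0,1)[0],key=cv2.contourArea); e=cv2.fitEllipse(cv2.convexHull(c))
    # rim points onto plane, circle centre
    P=np.array([wz(p[0],s,19)[:2] for p in cv2.convexHull(c).astype(float)])
    (cx,cy),rad=cv2.minEnclosingCircle(P.astype(np.float32)); print(k,e[0],wz(e[0],s,19).round(1),round(cx,1),round(cy,1),round(rad,1))
E
```

```text
yellow (282.44598388671875, 76.35474395751953) [504.7  21.5  19. ] 504.1 22.0 42.7
blue (181.0229949951172, 129.50909423828125) [562.1 -91.3  19. ] 562.4 -92.7 42.6
green (339.63427734375, 167.84901428222656) [606.2  89.1  19. ] 607.1 90.5 42.7
```

{"fn": "arm_command", "kwargs": {
  "steps": [
    [[1, 0.02, 0.03, 0.6, 0, 0, 0], [1, 0, 0, 0.7, 0, 0, 0], [1, 0, 0, 0.7, 0, 0, 0], [1, 0, 0, 0.5, 0, 0, 0], [1, 0, 0, 0.3, 0, 0, 0], [1, 0, 0, 0.2, 0, 0, 0], [1, 0, 0, 0.1, 0, 0, 0], [1, 0, 0, 0, 0, 0, 0]]
  ]
}}

```text
time_s: 27.9
eef_pos: [608.5, -1.3, 63.6]
ee_rot: [0.0, -0.001, 1.0, -0.0]
force: [-0.9, -0.1, -0.2]
grip_width: 0.997
grip_force: 0.0
```

{"fn": "arm_command", "kwargs": {
  "steps": [
    [[0.5, 0, 0, 0, 0, 0, 0], [0.5, 0, 0, 0, 0, 0, 0], [0.5, 0, 0, 0, 0, 0, 0], [0.5, 0, 0, 0, 0, 0, 0]]
  ],
  "squeeze": 30
}}

```text
time_s: 28.4
eef_pos: [608.7, -1.4, 64.1]
ee_rot: [0.001, -0.001, 1.0, -0.0]
force: [-0.5, -1.4, 5.8]
grip_width: 0.69
grip_force: 32.4
```

{"fn": "arm_command", "kwargs": {
  "steps": [
    [[0.5, 0, 0, -0.1, 0, 0, 0], [0.5, 0, 0, -0.3, 0, 0, 0], [0.5, 0, 0, -0.5, 0, 0, 0], [0.5, 0, 0, -0.5, 0, 0, 0], [0.5, 0, 0, -0.3, 0, 0, 0], [0.5, 0.1, 0.25, -0.1, 0, 0, 0], [0.5, 0.25, 0.6, 0, 0, 0, 0], [0.5, 0.38, 0.9, 0, 0, 0, 0]]
  ]
}}

```text
time_s: 29.4
eef_pos: [570.7, 87.2, 152.5]
ee_rot: [-0.001, 0.0, 1.0, 0.0]
force: [0.1, 0.7, -1.8]
grip_width: 0.697
grip_force: 32.8
```

{"fn": "arm_command", "kwargs": {
  "steps": [
    [[0.5, 0.38, 0.9, 0, 0, 0, 0], [0.5, 0.38, 0.9, 0, 0, 0, 0], [0.5, 0.38, 0.9, 0, 0, 0, 0], [0.5, 0.38, 0.9, 0, 0, 0, 0], [0.5, 0.35, 0.82, 0, 0, 0, 0], [0.5, 0.25, 0.6, 0, 0, 0, 0], [0.5, 0.13, 0.3, 0, 0, 0, 0], [0.5, 0, 0, 0, 0, 0, 0]]
  ]
}}

```text
time_s: 30.4
eef_pos: [458.3, 352.4, 152.9]
ee_rot: [-0.0, -0.001, 1.0, -0.0]
force: [0.1, -0.5, -2.1]
grip_width: 0.697
grip_force: 32.8
```

{"fn": "arm_command", "kwargs": {
  "steps": [
    [[0.5, 0, 0, 0.3, 0, 0, 0], [0.5, 0, 0, 0.5, 0, 0, 0], [0.5, 0, 0, 0.4, 0, 0, 0], [0.5, 0, 0, 0.3, 0, 0, 0], [0.5, 0, 0, 0.16, 0, 0, 0], [0.5, 0, 0, 0.1, 0, 0, 0], [0.5, 0, 0, 0, 0, 0, 0]]
  ]
}}

```text
time_s: 31.28
eef_pos: [459.0, 352.0, 65.4]
ee_rot: [0.0, -0.001, 1.0, 0.0]
force: [-0.4, 0.4, -1.1]
grip_width: 0.691
grip_force: 32.8
```

{"fn": "arm_command", "kwargs": {
  "steps": [
    [[0.5, 0, 0, 0.06, 0, 0, 0], [0.5, 0, 0, 0.03, 0, 0, 0], [0.5, 0, 0, 0.03, 0, 0, 0], [0.5, 0, 0, 0.02, 0, 0, 0], [0.5, 0, 0, 0, 0, 0, 0]]
  ]
}}

```text
time_s: 31.9
eef_pos: [458.9, 352.0, 58.3]
ee_rot: [-0.0, -0.001, 1.0, -0.0]
force: [-0.2, -0.7, -1.8]
grip_width: 0.696
grip_force: 32.8
```

{"fn": "arm_command", "kwargs": {
  "steps": [
    [[0.5, 0, 0, 0.02, 0, 0, 0], [0.5, 0, 0, 0.01, 0, 0, 0], [0.5, 0, 0, 0, 0, 0, 0]]
  ]
}}

```text
time_s: 32.28
eef_pos: [459.2, 352.1, 58.1]
ee_rot: [0.0, -0.001, 1.0, 0.0]
force: [-4.0, -2.5, 10.2]
grip_width: 0.696
grip_force: 33.5
```

{"fn": "arm_command", "kwargs": {
  "steps": [
    [[0.8, 0, 0, 0, 0, 0, 0], [0.9, 0, 0, 0, 0, 0, 0], [1, 0, 0, 0, 0, 0, 0], [1, 0, 0, -0.1, 0, 0, 0], [1, 0, 0, -0.6, 0, 0, 0], [1, 0, 0, -0.9, 0, 0, 0], [1, 0, 0, -1, 0, 0, 0], [1, 0, -0.5, -0.9, 0, 0, 0]]
  ]
}}

```text
time_s: 33.28
eef_pos: [458.7, 327.5, 233.9]
ee_rot: [0.001, -0.001, 1.0, 0.0]
force: [-0.4, -0.1, 0.1]
grip_width: 0.998
grip_force: 0.0
```

{"fn": "arm_command", "kwargs": {
  "steps": [
    [[1, 0, -1, 0, 0, 0, 0], [1, 0, -1, 0, 0, 0, 0], [1, 0, -1, 0, 0, 0, 0], [1, 0, -1, 0, 0, 0, 0], [1, 0, -1, 0, 0, 0, 0], [1, 0, -0.6, 0, 0, 0, 0], [1, 0, 0, 0, 0, 0, 0], [1, 0, 0, 0, 0, 0, 0]]
  ]
}}

```text
time_s: 34.28
eef_pos: [459.3, 47.6, 232.0]
ee_rot: [0.0, -0.001, 1.0, 0.0]
force: [1.0, -0.5, 0.3]
grip_width: 0.999
grip_force: 0.0
```

```bash
python3 - <<'E'
from h import *
t=capture('top'); sd=capture('side'); a=crop(t,55,210,175,330,5)[:600,:400]; 
a=crop(t,55,210,175,330,4); b=crop(sd,120,110,220,220,4); b=cv2.copyMakeBorder(b,0,40,0,0,0)[:480]
save('t3',np.hstack([a[:440],b[:440,:310]])); save('t3full',t)
E
```

```text
(no output)
```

View pics/t3.png

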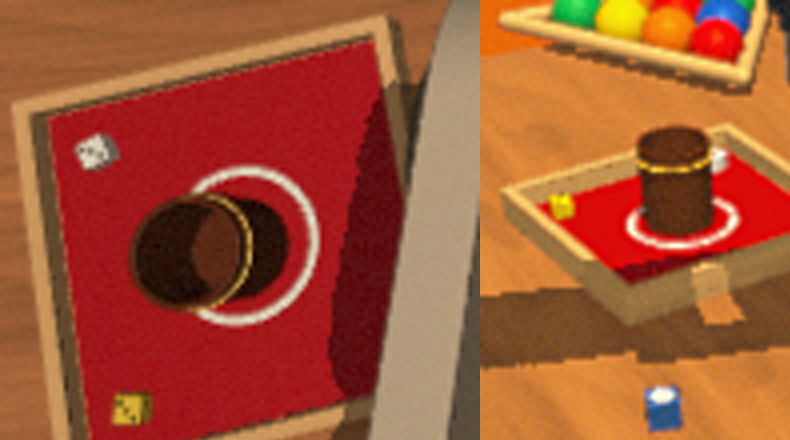

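The cup stands upright inside the ring: its foot centre is about (241,247) in the crop and the ring centre about (243,246). Next I fetch green back.

{"fn": "arm_command", "kwargs": {
  "steps": [
    [[1, 0, -0.8, 0, 0, 0, 0], [1, 0, -1, 0, 0, 0, 0], [1, 0, -1, 0, 0, 0, 0], [1, 0, -1, 0, 0, 0, 0], [1, -0.05, -1, 0, 0, 0, 0], [1, -0.04, -1, 0, 0, 0, 0], [1, 0, -0.75, 0, 0, 0, 0], [1, 0, -0.3, 0, 0, 0, 0]]
  ]
}}

```text
time_s: 35.38
eef_pos: [464.4, -296.3, 231.4]
ee_rot: [-0.0, -0.0, 1.0, 0.0]
force: [-0.4, 1.4, -0.0]
grip_width: 1.002
grip_force: 0.0
```

{"fn": "arm_command", "kwargs": {
  "steps": [
    [[1, 0, 0, 0.5, 0, 0, 0], [1, 0, 0, 0.6, 0, 0, 0], [1, 0, 0, 0.5, 0, 0, 0], [1, 0, 0, 0.4, 0, 0, 0], [1, 0, 0, 0.3, 0, 0, 0], [1, 0, 0, 0.2, 0, 0, 0], [1, 0, 0, 0.1, 0, 0, 0], [1, 0, 0, 0, 0, 0, 0]]
  ]
}}

```text
time_s: 36.38
eef_pos: [464.3, -295.4, 101.9]
ee_rot: [0.0, -0.001, 1.0, -0.0]
force: [0.5, 0.2, 1.0]
grip_width: 1.0
grip_force: 0.0
```

{"fn": "arm_command", "kwargs": {
  "steps": [
    [[1, 0, 0, 0.04, 0, 0, 0], [0.5, 0, 0, 0, 0, 0, 0], [0.5, 0, 0, 0, 0, 0, 0], [0.5, 0, 0, 0, 0, 0, 0], [0.5, 0, 0, 0, 0, 0, 0]]
  ],
  "squeeze": 50
}}

```text
time_s: 37.0
eef_pos: [464.4, -295.7, 100.4]
ee_rot: [0.0, -0.001, 1.0, -0.0]
force: [-1.8, 1.3, 5.9]
grip_width: 0.63
grip_force: 53.4
```

{"fn": "arm_command", "kwargs": {
  "steps": [
    [[0.5, 0, 0, -0.1, 0, 0, 0], [0.5, 0, 0, -0.3, 0, 0, 0], [0.5, 0, 0, -0.5, 0, 0, 0], [0.5, 0, 0, -0.6, 0, 0, 0], [0.5, 0, 0, -0.5, 0, 0, 0], [0.5, 0, 0, -0.3, 0, 0, 0], [0.5, 0, 0, -0.1, 0, 0, 0], [0.5, 0, 0, 0, 0, 0, 0]]
  ]
}}

```text
time_s: 38.0
eef_pos: [464.1, -295.3, 219.3]
ee_rot: [-0.0, -0.001, 1.0, 0.0]
force: [0.7, 0.7, -3.9]
grip_width: 0.633
grip_force: 53.5
```

{"fn": "arm_command", "kwargs": {
  "steps": [
    [[0.5, -0.15, 0.4, 0, 0, 0, 0], [0.5, -0.3, 0.8, 0, 0, 0, 0], [0.5, -0.36, 0.95, 0, 0, 0, 0], [0.5, -0.36, 0.95, 0, 0, 0, 0], [0.5, -0.36, 0.95, 0, 0, 0, 0], [0.5, -0.36, 0.95, 0, 0, 0, 0], [0.5, -0.36, 0.95, 0, 0, 0, 0], [0.5, -0.31, 0.85, 0, 0, 0, 0]]
  ]
}}

```text
time_s: 39.0
eef_pos: [591.6, 47.8, 219.0]
ee_rot: [-0.001, -0.001, 1.0, 0.0]
force: [0.5, -0.5, -2.8]
grip_width: 0.634
grip_force: 53.6
```

{"fn": "arm_command", "kwargs": {
  "steps": [
    [[0.5, -0.2, 0.6, 0, 0, 0, 0], [0.5, -0.1, 0.31, 0, 0, 0, 0], [0.5, 0, 0, 0.3, 0, 0, 0], [0.5, 0, 0, 0.5, 0, 0, 0], [0.5, 0, 0, 0.5, 0, 0, 0], [0.5, 0, 0, 0.35, 0, 0, 0], [0.5, 0, 0, 0.2, 0, 0, 0], [0.5, 0, 0, 0.1, 0, 0, 0]]
  ]
}}

```text
time_s: 40.0
eef_pos: [606.8, 89.9, 122.0]
ee_rot: [0.0, -0.0, 1.0, -0.0]
force: [0.9, 1.0, -1.9]
grip_width: 0.631
grip_force: 53.6
```

{"fn": "arm_command", "kwargs": {
  "steps": [
    [[0.5, 0, 0, 0, 0, 0, 0], [0.5, 0, 0, 0, 0, 0, 0]]
  ]
}}

```text
time_s: 40.25
eef_pos: [607.1, 90.2, 123.0]
ee_rot: [0.001, -0.001, 1.0, -0.0]
force: [0.1, -0.0, -2.9]
grip_width: 0.63
grip_force: 53.7
```

{"fn": "arm_command", "kwargs": {
  "steps": [
    [[0.5, 0, 0, 0.08, 0, 0, 0], [0.5, 0, 0, 0.04, 0, 0, 0], [0.5, 0, 0, 0.03, 0, 0, 0], [0.5, 0, 0, 0.02, 0, 0, 0], [0.5, 0, 0, 0, 0, 0, 0]]
  ]
}}

```text
time_s: 40.88
eef_pos: [606.7, 90.2, 113.7]
ee_rot: [-0.0, -0.001, 1.0, -0.0]
force: [-0.6, -0.1, -2.7]
grip_width: 0.635
grip_force: 53.7
```

{"fn": "arm_command", "kwargs": {
  "steps": [
    [[0.5, 0, 0, 0.02, 0, 0, 0], [0.5, 0, 0, 0.01, 0, 0, 0], [0.5, 0, 0, 0, 0, 0, 0]]
  ]
}}

```text
time_s: 41.25
eef_pos: [607.2, 90.2, 113.5]
ee_rot: [0.001, -0.001, 1.0, -0.0]
force: [-2.5, -0.8, 5.8]
grip_width: 0.631
grip_force: 54.6
```

{"fn": "arm_command", "kwargs": {
  "steps": [
    [[0.7, 0, 0, 0, 0, 0, 0], [0.85, 0, 0, 0, 0, 0, 0], [1, 0, 0, 0, 0, 0, 0], [1, 0, 0, -0.1, 0, 0, 0], [1, 0, 0, -0.5, 0, 0, 0], [1, 0, 0, -0.8, 0, 0, 0], [1, 0, 0, -0.8, 0, 0, 0], [1, 0.15, -0.4, -0.3, 0, 0, 0]]
  ]
}}

```text
time_s: 42.25
eef_pos: [599.7, 70.4, 239.8]
ee_rot: [0.002, -0.002, 1.0, -0.0]
force: [-0.0, 0.3, -0.5]
grip_width: 1.001
grip_force: 0.0
```

{"fn": "arm_command", "kwargs": {
  "steps": [
    [[1, 0.36, -1, 0, 0, 0, 0], [1, 0.36, -1, 0, 0, 0, 0], [1, 0.36, -1, 0, 0, 0, 0], [1, 0.36, -1, 0, 0, 0, 0], [1, 0.36, -1, 0, 0, 0, 0], [1, 0.36, -1, 0, 0, 0, 0], [1, 0.36, -1, 0, 0, 0, 0], [1, 0.36, -1, 0, 0, 0, 0]]
  ]
}}

```text
time_s: 43.25
eef_pos: [453.9, -331.8, 236.6]
ee_rot: [-0.0, -0.0, 1.0, 0.0]
force: [0.7, 0.2, -0.6]
grip_width: 1.003
grip_force: 0.0
```

{"fn": "arm_command", "kwargs": {
  "steps": [
    [[1, 0.36, -0.9, 0, 0, 0, 0], [1, 0.2, -0.6, 0, 0, 0, 0], [1, 0.08, -0.26, 0, 0, 0, 0], [1, 0, 0, 0, 0, 0, 0], [1, 0, 0, 0, 0, 0, 0]]
  ]
}}

```text
time_s: 43.88
eef_pos: [424.3, -417.0, 237.3]
ee_rot: [-0.0, -0.001, 1.0, 0.0]
force: [-0.3, -0.3, -0.1]
grip_width: 0.999
grip_force: 0.0
```

{"fn": "arm_command", "kwargs": {
  "steps": [
    [[1, 0.02, -0.02, 0.5, 0, 0, 0], [1, 0, 0, 0.6, 0, 0, 0], [1, 0, 0, 0.6, 0, 0, 0], [1, 0, 0, 0.5, 0, 0, 0], [1, 0, 0, 0.3, 0, 0, 0], [1, 0, 0, 0.15, 0, 0, 0], [1, 0, 0, 0.08, 0, 0, 0], [1, 0, 0, 0, 0, 0, 0]]
  ]
}}

```text
time_s: 44.88
eef_pos: [423.0, -419.1, 101.2]
ee_rot: [0.0, -0.001, 1.0, -0.0]
force: [0.1, 0.1, 0.4]
grip_width: 1.002
grip_force: 0.0
```

{"fn": "arm_command", "kwargs": {
  "steps": [
    [[0.5, 0, 0, 0, 0, 0, 0], [0.5, 0, 0, 0, 0, 0, 0], [0.5, 0, 0, 0, 0, 0, 0], [0.5, 0, 0, 0, 0, 0, 0]]
  ]
}}

```text
time_s: 45.38
eef_pos: [423.1, -419.0, 101.8]
ee_rot: [0.0, -0.001, 1.0, -0.0]
force: [0.1, 2.7, 5.4]
grip_width: 0.634
grip_force: 52.4
```

{"fn": "arm_command", "kwargs": {
  "steps": [
    [[0.5, 0, 0, -0.1, 0, 0, 0], [0.5, 0, 0, -0.3, 0, 0, 0], [0.5, 0, 0, -0.5, 0, 0, 0], [0.5, 0, 0, -0.6, 0, 0, 0], [0.5, 0, 0, -0.5, 0, 0, 0], [0.5, 0, 0, -0.3, 0, 0, 0], [0.5, 0, 0, -0.1, 0, 0, 0], [0.5, 0, 0, 0, 0, 0, 0]]
  ]
}}

```text
time_s: 46.38
eef_pos: [422.7, -418.9, 220.3]
ee_rot: [-0.0, -0.001, 1.0, 0.0]
force: [0.3, -0.1, -4.0]
grip_width: 0.633
grip_force: 53.5
```

{"fn": "arm_command", "kwargs": {
  "steps": [
    [[0.5, -0.08, 0.4, 0, 0, 0, 0], [0.5, -0.16, 0.8, 0, 0, 0, 0], [0.5, -0.18, 0.95, 0, 0, 0, 0], [0.5, -0.18, 1, 0, 0, 0, 0], [0.5, -0.18, 1, 0, 0, 0, 0], [0.5, -0.18, 1, 0, 0, 0, 0], [0.5, -0.18, 1, 0, 0, 0, 0], [0.5, -0.18, 1, 0, 0, 0, 0]]
  ]
}}

```text
time_s: 47.38
eef_pos: [487.8, -58.7, 220.3]
ee_rot: [-0.0, -0.001, 1.0, 0.0]
force: [0.9, -0.3, -2.9]
grip_width: 0.634
grip_force: 53.7
```

{"fn": "arm_command", "kwargs": {
  "steps": [
    [[0.5, -0.16, 0.8, 0, 0, 0, 0], [0.5, -0.1, 0.6, 0, 0, 0, 0], [0.5, -0.04, 0.27, 0, 0, 0, 0], [0.5, 0, 0, 0.3, 0, 0, 0], [0.5, 0, 0, 0.5, 0, 0, 0], [0.5, 0, 0, 0.5, 0, 0, 0], [0.5, 0, 0, 0.35, 0, 0, 0], [0.5, 0, 0, 0.2, 0, 0, 0]]
  ]
}}

```text
time_s: 48.38
eef_pos: [502.5, 21.2, 126.6]
ee_rot: [-0.001, 0.0, 1.0, 0.0]
force: [0.2, -0.1, -2.6]
grip_width: 0.632
grip_force: 53.7
```

{"fn": "arm_command", "kwargs": {
  "steps": [
    [[0.5, 0, 0, 0.1, 0, 0, 0], [0.5, 0, 0, 0.06, 0, 0, 0], [0.5, 0, 0, 0.02, 0, 0, 0], [0.5, 0, 0, 0, 0, 0, 0]]
  ]
}}

```text
time_s: 48.88
eef_pos: [503.5, 22.1, 119.6]
ee_rot: [0.0, -0.001, 1.0, -0.0]
force: [0.0, -0.1, -3.3]
grip_width: 0.63
grip_force: 53.8
```

{"fn": "arm_command", "kwargs": {
  "steps": [
    [[0.5, 0, 0, 0.04, 0, 0, 0], [0.5, 0, 0, 0.03, 0, 0, 0], [0.5, 0, 0, 0.02, 0, 0, 0], [0.5, 0, 0, 0.02, 0, 0, 0], [0.5, 0, 0, 0, 0, 0, 0]]
  ]
}}

```text
time_s: 49.5
eef_pos: [503.9, 22.1, 114.8]
ee_rot: [0.001, -0.001, 1.0, -0.0]
force: [-0.9, 1.7, 6.1]
grip_width: 0.633
grip_force: 54.6
```

{"fn": "arm_command", "kwargs": {
  "steps": [
    [[0.7, 0, 0, 0, 0, 0, 0], [0.85, 0, 0, 0, 0, 0, 0], [1, 0, 0, 0, 0, 0, 0], [1, 0, 0, -0.1, 0, 0, 0], [1, 0, 0, -0.5, 0, 0, 0], [1, 0, 0, -0.8, 0, 0, 0], [1, 0, 0, -0.8, 0, 0, 0], [1, -0.03, -0.4, -0.3, 0, 0, 0]]
  ]
}}

```text
time_s: 50.5
eef_pos: [505.4, 2.4, 241.6]
ee_rot: [0.002, -0.001, 1.0, -0.0]
force: [0.1, -1.2, -0.4]
grip_width: 1.0
grip_force: 0.0
```

{"fn": "arm_command", "kwargs": {
  "steps": [
    [[1, -0.09, -1, 0, 0, 0, 0], [1, -0.09, -1, 0, 0, 0, 0], [1, -0.09, -1, 0, 0, 0, 0], [1, -0.09, -1, 0, 0, 0, 0], [1, -0.09, -1, 0, 0, 0, 0], [1, -0.09, -1, 0, 0, 0, 0], [1, -0.09, -1, 0, 0, 0, 0], [1, -0.06, -0.7, 0, 0, 0, 0]]
  ]
}}

```text
time_s: 51.5
eef_pos: [539.5, -384.9, 238.8]
ee_rot: [-0.0, -0.0, 1.0, -0.0]
force: [-0.2, -0.1, 0.7]
grip_width: 1.001
grip_force: 0.0
```

{"fn": "arm_command", "kwargs": {
  "steps": [
    [[1, -0.03, -0.3, 0, 0, 0, 0], [1, 0, 0, 0, 0, 0, 0], [1, 0, 0, 0, 0, 0, 0]]
  ]
}}

```text
time_s: 51.88
eef_pos: [541.4, -397.1, 239.0]
ee_rot: [0.0, -0.001, 1.0, 0.0]
force: [0.2, 1.1, 0.7]
grip_width: 1.0
grip_force: 0.0
```

{"fn": "arm_command", "kwargs": {
  "steps": [
    [[1, 0, -0.02, 0.5, 0, 0, 0], [1, 0, 0, 0.6, 0, 0, 0], [1, 0, 0, 0.6, 0, 0, 0], [1, 0, 0, 0.5, 0, 0, 0], [1, 0, 0, 0.3, 0, 0, 0], [1, 0, 0, 0.18, 0, 0, 0], [1, 0, 0, 0.09, 0, 0, 0], [1, 0, 0, 0, 0, 0, 0]]
  ]
}}

```text
time_s: 52.88
eef_pos: [541.5, -398.9, 100.7]
ee_rot: [0.0, -0.001, 1.0, -0.0]
force: [0.1, 0.2, 0.7]
grip_width: 0.995
grip_force: 0.0
```

{"fn": "arm_command", "kwargs": {
  "steps": [
    [[0.5, 0, 0, 0, 0, 0, 0], [0.5, 0, 0, 0, 0, 0, 0], [0.5, 0, 0, 0, 0, 0, 0], [0.5, 0, 0, 0, 0, 0, 0]]
  ]
}}

```text
time_s: 53.38
eef_pos: [541.7, -398.8, 101.4]
ee_rot: [0.001, -0.001, 1.0, -0.0]
force: [-0.6, 2.2, 5.9]
grip_width: 0.636
grip_force: 53.2
```

{"fn": "arm_command", "kwargs": {
  "steps": [
    [[0.5, 0, 0, -0.1, 0, 0, 0], [0.5, 0, 0, -0.3, 0, 0, 0], [0.5, 0, 0, -0.5, 0, 0, 0], [0.5, 0, 0, -0.6, 0, 0, 0], [0.5, 0, 0, -0.5, 0, 0, 0], [0.5, 0, 0, -0.3, 0, 0, 0], [0.5, 0, 0, -0.1, 0, 0, 0], [0.5, 0, 0, 0, 0, 0, 0]]
  ]
}}

```text
time_s: 54.38
eef_pos: [541.2, -398.7, 219.7]
ee_rot: [-0.0, -0.001, 1.0, 0.0]
force: [-0.4, 0.8, -4.2]
grip_width: 0.631
grip_force: 53.9
```

{"fn": "arm_command", "kwargs": {
  "steps": [
    [[0.5, -0.04, 0.4, 0, 0, 0, 0], [0.5, -0.06, 0.8, 0, 0, 0, 0], [0.5, -0.06, 0.95, 0, 0, 0, 0], [0.5, -0.07, 1, 0, 0, 0, 0], [0.5, -0.07, 1, 0, 0, 0, 0], [0.5, -0.06, 0.95, 0, 0, 0, 0], [0.5, -0.04, 0.7, 0, 0, 0, 0], [0.5, -0.02, 0.31, 0, 0, 0, 0]]
  ]
}}

```text
time_s: 55.38
eef_pos: [561.7, -91.6, 219.6]
ee_rot: [-0.001, -0.001, 1.0, 0.0]
force: [-0.2, -0.1, -4.7]
grip_width: 0.635
grip_force: 54.2
```

{"fn": "arm_command", "kwargs": {
  "steps": [
    [[0.5, 0, 0, 0.3, 0, 0, 0], [0.5, 0, 0, 0.5, 0, 0, 0], [0.5, 0, 0, 0.5, 0, 0, 0], [0.5, 0, 0, 0.35, 0, 0, 0], [0.5, 0, 0, 0.2, 0, 0, 0], [0.5, 0, 0, 0.1, 0, 0, 0], [0.5, 0, 0, 0.05, 0, 0, 0], [0.5, 0, 0, 0, 0, 0, 0]]
  ]
}}

```text
time_s: 56.38
eef_pos: [562.1, -93.5, 120.6]
ee_rot: [0.0, -0.001, 1.0, -0.0]
force: [0.1, -0.4, -5.2]
grip_width: 0.636
grip_force: 54.2
```

{"fn": "arm_command", "kwargs": {
  "steps": [
    [[0.5, 0, 0, 0.03, 0, 0, 0], [0.5, 0, 0, 0.03, 0, 0, 0], [0.5, 0, 0, 0.02, 0, 0, 0], [0.5, 0, 0, 0, 0, 0, 0]]
  ]
}}

```text
time_s: 56.88
eef_pos: [561.9, -93.3, 116.2]
ee_rot: [-0.0, -0.001, 1.0, -0.0]
force: [0.7, 0.4, -4.5]
grip_width: 0.637
grip_force: 54.2
```

{"fn": "arm_command", "kwargs": {
  "steps": [
    [[0.5, 0, 0, 0.03, 0, 0, 0], [0.5, 0, 0, 0.02, 0, 0, 0], [0.5, 0, 0, 0, 0, 0, 0]]
  ]
}}

```text
time_s: 57.25
eef_pos: [562.3, -93.3, 114.4]
ee_rot: [0.001, -0.001, 1.0, -0.0]
force: [-0.0, 1.7, 2.6]
grip_width: 0.629
grip_force: 54.7
```

{"fn": "arm_command", "kwargs": {
  "steps": [
    [[0.7, 0, 0, 0, 0, 0, 0], [0.85, 0, 0, 0, 0, 0, 0], [1, 0, 0, 0, 0, 0, 0], [1, 0, 0, -0.1, 0, 0, 0], [1, 0, 0, -0.5, 0, 0, 0], [1, 0, 0, -0.8, 0, 0, 0], [1, 0, 0, -0.8, 0, 0, 0], [1, 0.5, -0.5, -0.3, 0, 0, 0]]
  ]
}}

```text
time_s: 58.25
eef_pos: [537.9, -118.0, 241.5]
ee_rot: [0.002, -0.002, 1.0, -0.001]
force: [0.1, -0.9, -1.2]
grip_width: 1.002
grip_force: 0.0
```

{"fn": "arm_command", "kwargs": {
  "steps": [
    [[1, 0.6, -0.8, 0, 0, 0, 0], [1, 0.6, -0.8, 0, 0, 0, 0], [1, 0.6, -0.8, 0, 0, 0, 0], [1, 0.6, -0.8, 0, 0, 0, 0], [1, 0, -0.8, 0, 0, 0, 0], [1, 0, -0.8, 0, 0, 0, 0], [1, 0, -0.3, 0, 0, 0, 0], [1, 0, 0, 0, 0, 0, 0]]
  ]
}}

```text
time_s: 59.25
eef_pos: [417.2, -373.5, 238.7]
ee_rot: [-0.0, -0.0, 1.0, 0.0]
force: [-0.0, -0.4, -0.7]
grip_width: 1.001
grip_force: 0.0
```

```bash
python3 - <<'E'
from h import *
t=capture('top'); a=crop(t,50,110,380,330,2); sd=capture('side'); save('t4',a); save('s4',crop(sd,110,100,370,300,3))
E
```

```text
(no output)
```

View pics/t4.png

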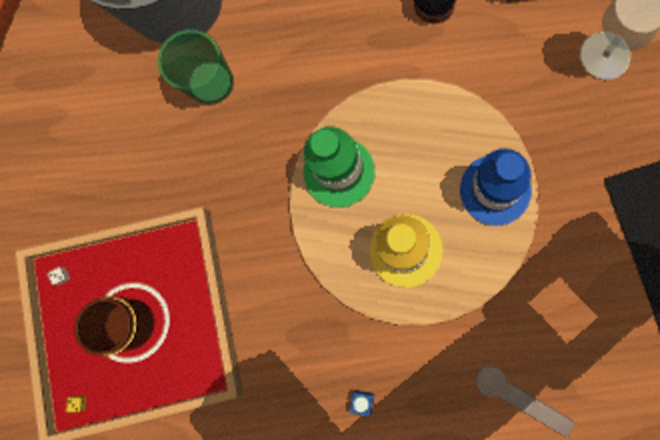

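View pics/s4.png

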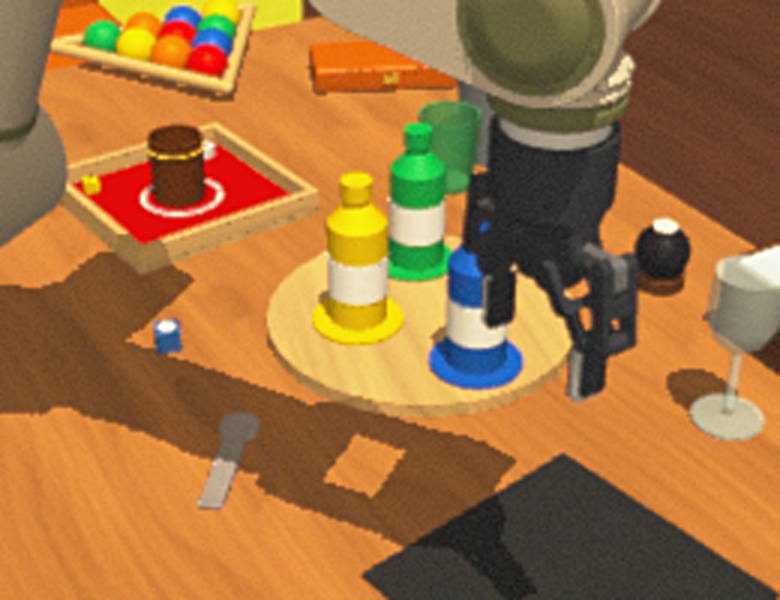

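Each bottle stands upright inside its own coaster: green (338,165), yellow (405,248) and blue (498,188) in the crop. The cup is in the ring, the glass hasn't moved and the gripper is clear, so I'm handing in.

```bash
python3 -c "
from rig import *
print(finish_job())"
```

```text
the job is handed in; nothing more can be done
None
```

The job is handed in after about 59 s: the dice cup stands inside the white ring, each bottle is back upright on the coaster of its own colour, and the wine glass wasn't touched.

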